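# Put the beads away and snap the caddy's cap home

## Task

Put the six chunky beads away: lift the green building cup, pour them all into the round tub of the blue crayon caddy, and stand the empty cup upright on the table again. Then set the orange snap cap level over the tub's neck and press it straight down until it clicks, and keep pressing past the click until it is fully home. Finish while still holding the cap firmly pressed down; leave the truck, the pencil cup, the stack of cups and the puzzle box alone.

Things in the scene. Friction and masses are not known exactly. Their poses are not given: they have to be found in the camera images.
- caddy: Blue hard-plastic crayon caddy on rubber feet; it does not slide or tip. Origin on the table under the axis of its round bead tub, z up; its +x points from the tub to the crayon tray behind it. Tub: 59 mm outer radius up to a deck at 58 mm height, from which a white neck rises to the rim at 77 mm. Tub floor at 4 mm. Tray with crayons: x 59 to 147, y -56 to 56 mm, up to 97 mm high.
- tub_mouth (a point): Centre of the tub's open mouth: on the tub's axis, at the rim of the white neck, 77 mm above the table. The neck has 40 mm inner and 45 mm outer radius; the rim's outer edge is chamfered (41.5 mm radius at the top, 45 mm from 5 mm lower down), which guides the cap.
- snap_tabs (a point): On the tub's axis, 70.5 mm above the table, level with four red spring tabs, round bumps on the outside of the neck, at 45, 135, 225 and 315 degrees from the caddy's x. They reach 50 mm from the axis and yield inwards. The cap's lip must be pushed down past them.
- cap_home (a point): On the tub's axis, 61 mm above the table: where the cap's origin is when the cap is fully home, its roof on the neck's rim.
- cap: Orange snap cap for the tub's neck, 109 mm across, standing skirt down on the table, about 80 g; any yaw fits. Origin: centre of the skirt's lower edge, z up. Skirt and roof 20 mm high over all, hollow 16 mm deep, 51 mm radius, with an inward lip (47 mm radius, 3 mm high) at its foot. On top a round grip post, 28 mm diameter, from 20 to 54 mm above the origin, with a yellow top.
- cap_grip (a point): On the cap's axis, 43 mm above its origin: TCP height for gripping the post from above (fingertips clear the roof). Set on the neck, the lip rests on the tabs with the cap's origin about 75 mm above the table; 8 to 14 N straight down drives the tabs in over the next 4 mm; then the force drops, they spring out over the lip (click, near 67 mm) and the cap goes on to 61 mm and bears on the rim.
- cup: Green building cup with the beads in it, standing on the table: tapered, 54 mm diameter at the foot, 70 mm at the rim (73 mm over the rolled edge of the top 5 mm), 62 mm high, wall 3 mm, mass about 60 g. Origin at the centre of its underside, z up to the mouth.
- cup_rim (a point): Centre of the cup's mouth, 62 mm above its origin.
- bead0: Chunky round bead, 20 mm diameter, about 12 g, red; origin at its centre. Starts in the cup.
- bead1: Chunky round bead, 20 mm diameter, about 12 g, yellow; origin at its centre. Starts in the cup.
- bead2: Chunky round bead, 20 mm diameter, about 12 g, blue; origin at its centre. Starts in the cup.
- bead3: Chunky round bead, 20 mm diameter, about 12 g, orange; origin at its centre. Starts in the cup.
- bead4: Chunky round bead, 20 mm diameter, about 12 g, purple; origin at its centre. Starts in the cup.
- bead5: Chunky round bead, 20 mm diameter, about 12 g, tan; origin at its centre. Starts in the cup.
- truck: Yellow toy dump truck, 135 mm long, 75 mm wide, 82 mm high, bystander. Origin under its centre.
- pencil_cup: White ceramic pencil cup with pencils, 76 mm diameter, 175 mm high over the pencils, bystander. Origin at the centre of its underside.
- cup_stack: Stack of four nested building cups, 72 mm diameter, 104 mm high, bystander. Origin at the centre of its underside.
- puzzle_lid (a joint): Lid angle of the red wooden puzzle box (130 by 170 by 75 mm, 83 mm over the lid, on the table's right side): 0 shut, grows as it opens; bystander, starts shut.
There are look-alikes about, which are no part of the job. There is more than one size of the cup; the job needs the middle-sized.

How it is judged (in metres and radians):
On the way, in this order (a step that is already met when the one before it is completed fails the run):
1. the cup is lifted off the table (height (world z) of cup above 0.05 m), for 0.1 s.
2. all six beads are in the tub (horizontal distance between each of bead0, bead1, bead2, bead3, bead4, bead5 and tub_mouth below 0.04 m and height (world z) of each of bead0, bead1, bead2, bead3, bead4, bead5 below 0.062 m), for 0.2 s.
3. the cap is snapped fully home on the neck and still pressed down (horizontal distance between cap and caddy below 0.004 m and z of cap in the frame of caddy between 0.057 and 0.0625 m and angle between the z axis of cap and the z axis of caddy, either way round below 0.06 rad and angle between cap's own z axis and vertical below 0.06 rad and contact force between cap and caddy above 4 N and contact force between any of the fingers, the arm and cap above 4 N), for 0.3 s.
At the end, for the whole second after the job is handed in: All six beads are in the tub; the cap is home (axis within 4 mm, origin 57 to 62.5 mm above the caddy's foot, level within 0.06 rad) and the robot still presses it, cap on caddy over 4 N; the empty cup stands upright on the table (within 0.12 rad), at rest, let go (all of step 2 and all of step 3 and angle between cup's own z axis and vertical below 0.12 rad and height (world z) of cup below 0.006 m and linear speed of cup below 0.02 m/s and contact force between the fingers and cup below 0.1 N); the arm keeps its last pose, push and grip.
It fails at once if a bystander (truck, pencil cup, cup stack) is pushed more than 30 mm, or the puzzle box is opened (distance of any of truck, pencil_cup, cup_stack from where it was at the start of the episode above 0.03 m or value of joint puzzle_lid above 0.3 rad).
It also fails if it takes over 72 s, if anything falls off the work surface, if the arm or the gripper's body presses on something with over 40 N, if the wrist force passes 120 N, or if a joint passes its speed limit or range.

## Robot

A 6-joint arm with a two-finger parallel gripper is mounted at the origin on the work surface. World frame = base frame: x ahead of the robot, y to its left, z up, the work surface at z = 0. Lengths are in mm, angles in rad, forces in N, time in s.
With the tool pointing down it reaches from about 300 to 775 mm from the base axis. Payload 14.6 kg.
Tool frame: the origin (TCP) lies between the finger pads, 19 mm behind the fingertips; this is the grasp point; x points along the fingers, y is the direction in which the jaws open and shut, and the axes are right-handed (so a half turn about x gives the same grasp; the last joint's range is limited). The gripper opens to 94 mm and grips with 3 to 60 N. Pads are 16 mm wide; open, the fingers measure 119 mm over their backs; the gripper's body (75 mm by 177 mm) begins 78 mm behind the grasp point.
Start: joints at [-1.405, 0.3, 1.521, -0, 1.321, -0.067], TCP at [126.88, -535.155, 224.246] pointing down, gripper open.
Joint ranges: [-3.03, 3.03], [-0.79, 2.21], [0.23, 2.52], [-1.04, 4.18], [0, 3.07], [-2.55, 2.55]. Speed limits (rad/s): [2.22, 2.22, 2.57, 3.14, 3.14, 3.14].

## Interface

Orientations are given as [roll, pitch, yaw] about the fixed x, y, z axes, in that order (R = Rz(yaw) Ry(pitch) Rx(roll)).
In Python, from cell import manip gives the robot as it stands.
- The arm moves only by the shell command python3 -m handwheel 'ROWS' [OPENING] [FORCE]. ROWS is JSON, a list of rows, each a list of 2 entries, a list of its own where there are three numbers: the shift along the tool's x, y, z in mm, then the turn about the tool's x in rad. In form: [[[x, y, z], spin], ...]. A call has exactly 10 rows; each row shifts and turns the commanded pose from where the row before left it, along the tool's axes as they then stand; what a row does not reach is not made up. A row lasts 1/8 s, in which the tool goes at most 62.5 mm and 10.7 degrees, less where a joint would pass 70% of its speed; a pose out of reach is approached as far as the arm can. A call with a gripper value outside its range is refused whole. OPENING is the closure in counts, from 0 (fully open) to 255 (shut), set as the call begins (- or left out, the last holds). The fingers move at their own pace and stop on an object; FORCE is the grip in N (left out, the last holds). Time passes only in rows, so rows that do not move let the fingers close, or fill a call up. It gives the time, the measured TCP pose, the force and the opening at its end, in the units of the state.
- manip.read_state(): the state, without advancing time (a new reading comes with each control period).
- manip.camera(name): name is "side" or "top" or "wrist"; returns a dict with "pixels" (400x640x3 uint8, red, green, blue), "z_map" (400x640 float32, mm along the optical axis (not along the pixel's ray), 0 where there is no reading), "mtx" (3x3 intrinsics, pixels), "k1" (the pictures are not rectified: a ray, as slopes to the right and down, at radius r is drawn at 1 + k1 r^2 times it, then the intrinsics apply), "xyz" and "orientation" of the camera in the world. Camera axes: x right, y up, looking along -z (the intrinsics and any distortion apply to the point x, -y, -z); pixel columns grow to the right and rows downward; lengths in mm; the calibration is good to about 2 mm. A picture is of the moment at which its call begins.
- manip.sign_off(): hands the job in, once; it reports no verdict.
Trained networks look in the newest picture that a camera, given by its name, has taken for a name from the list of things; names that differ only in an ending like _2 or _b are one class to them, and where a whole thing is asked for, a point or a joint stands for the part that bears it (a point fixed in the world has none). Each returns a list of dicts, best first, with "confidence" (0 to 1); they miss things now and then, are a little off and sometimes report something else, mostly with a low value. They report only what shows in the picture. A call takes as long as a camera call. They do not tell look-alikes from the thing itself.
- manip.cut_out(target, camera): "region" (400x640 bool, what is visible of it) and "centre" ([column, row] in pixels, amid what is visible of it).
The state is a dict: "clock": time; "joints": joint angles; "qd": joint speeds; "effort": joint torques, N m; "eef_pos": TCP position; "eef_rot": TCP orientation; "wrist_force": force on the tool from outside, world axes, zero at the start; "moment": the same for the moment, N m; "finger_gap": finger opening in mm.
Only numpy, scipy, OpenCV 4.12 (cv2) and the standard library are available. Lean on these libraries where they do the work, as an engineer would, in place of code of your own. Each camera call takes 0.05 s, during which the arm holds its last target. There are 200 camera calls.

## Working session

There is one attempt and no reset: what is moved stays moved. The work goes in short steps, Python scripts to look and compute and a shell command to move; the robot and the scene stay as the last step left them, time stands still between calls to the robot, and variables do not carry over. Pictures are saved under pics/ and viewed, about 8 in all and at most 12, crops included, and the job is handed in when it is done.

```bash
ls; mkdir -p pics; cat > h.py <<'E'
import numpy as np, cv2
from scipy.spatial.transform import Rotation as R
from cell import manip
def Rw(c): return R.from_euler('xyz',c['orientation']).as_matrix()
def world(c,uv,depth=None):
    """uv Nx2 pixels -> world pts using z_map"""
    uv=np.atleast_2d(uv).astype(float); K=np.array(c['mtx'])
    d=np.stack([(uv[:,0]-K[0,2])/K[0,0],(uv[:,1]-K[1,2])/K[1,1]],1); s=d.copy()
    for _ in range(20): s=d/(1+c['k1']*(s**2).sum(1,keepdims=True))
    z=c['z_map'][uv[:,1].astype(int),uv[:,0].astype(int)] if depth is None else depth
    p=np.stack([s[:,0]*z,-s[:,1]*z,-z*np.ones(len(s))],1)
    return p@Rw(c).T+np.array(c['xyz'])
def cloud(c,mask):
    v,u=np.nonzero(mask&(c['z_map']>0)); return world(c,np.stack([u,v],1)),np.stack([u,v],1)
def save(c,n,crop=None,k=1):
    im=c['pixels'][...,::-1]
    if crop: im=im[crop[1]:crop[3],crop[0]:crop[2]]
    cv2.imwrite('pics/'+n,cv2.resize(im,None,fx=k,fy=k))
E
python3 - <<'E'
from h import *
t=manip.camera('top'); s=manip.camera('side')
print(manip.read_state())
for n,c in(('top',t),('side',s)):
    print(n,c['xyz'],c['orientation'],c['k1'])
    for th in ['caddy','cap','cup','truck','pencil_cup','cup_stack','puzzle_lid','bead0','cup_rim']:
        for r in manip.cut_out(th,n)[:4]:
            P,_=cloud(c,r['region'])
            if len(P): 
                top=P[P[:,2]>np.percentile(P[:,2],90)-4]
                print(th,round(r['confidence'],2),np.round(r['centre']),len(P),'min',P.min(0).round(),'max',P.max(0).round(),'med',np.median(P,0).round())
im=np.vstack([t['pixels'],s['pixels']])
save(t,'top.png'); save(s,'side.png')
E
```

```text
pics
{'clock': 0.1, 'joints': array([-1.40457716e+00,  3.00399399e-01,  1.52151437e+00, -1.97979614e-05,
        1.32069252e+00, -6.65674291e-02]), 'qd': array([ 1.32083679e-03, -1.87386287e-03, -8.56727903e-04, -3.24286756e-05,
       -5.78703797e-04,  1.64111172e-03]), 'effort': array([ 3.09913055e-03, -5.32643330e+01, -3.53282654e+01,  7.09975488e-02,
        2.34877708e-02, -6.93775200e-05]), 'eef_pos': array([ 126.8539237 , -534.95192593,  223.75386891]), 'eef_rot': array([-1.61844699,  1.56978251,  1.75593717]), 'wrist_force': array([-0.3417985 , -0.12206661,  0.33897356]), 'moment': array([-0.00516673, -0.06214938, -0.03394567]), 'finger_gap': 94.21692721776319}
top [ 383.17185422  -29.68969536 1218.96976181] [ 0.11584681  0.00359351 -1.54186859] -0.0492621989123758
caddy 0.64 [397. 205.] 2995 min [ 406. -306.   -4.] max [ 613. -187.   99.] med [ 512. -249.   47.]
cap 0.8 [232. 209.] 1163 min [450. 161.  -2.] max [559. 274.  58.] med [504. 213.  20.]
cup 0.9 [296. 253.] 1166 min [329. -31.  -6.] max [434.  78.  90.] med [380.  21.  23.]
cup 0.73 [305. 194.] 350 min [491. -24. 
[... 1166 characters left out ...]
. 272.  57.] med [490. 227.  21.]
cup 0.83 [312. 216.] 413 min [ 482. -102.   -4.] max [599.  47.  65.] med [519.  15.  40.]
cup 0.83 [344. 230.] 801 min [ 326. -140.   -4.] max [444.  71.  87.] med [372.  27.  57.]
truck 0.94 [198. 263.] 1065 min [472. 375.  -3.] max [707. 471. 164.] med [630. 433.  55.]
pencil_cup 0.9 [227. 284.] 1201 min [448. 370.  -1.] max [557. 488. 172.] med [473. 458.  83.]
cup_stack 0.96 [359. 160.] 408 min [ 531. -569.   -4.] max [ 722. -300.  107.] med [ 580. -397.   73.]
cup_stack 0.67 [356. 190.] 1345 min [ 398. -408.   -5.] max [ 662. -184.   94.] med [ 492. -215.   48.]
cup_rim 0.67 [313. 215.] 331 min [482. -25.   2.] max [555.  47.  65.] med [516.  15.  41.]
```

View pics/top.png

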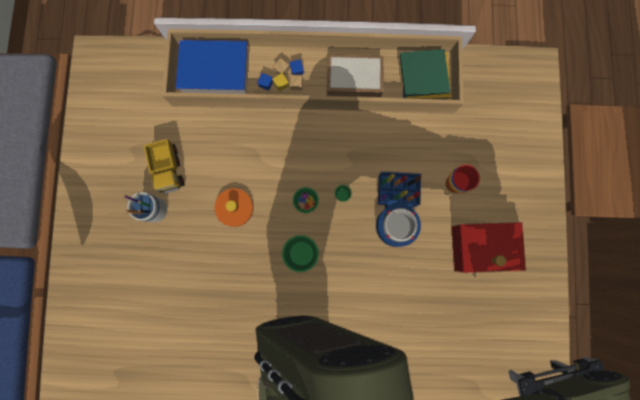

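View pics/side.png

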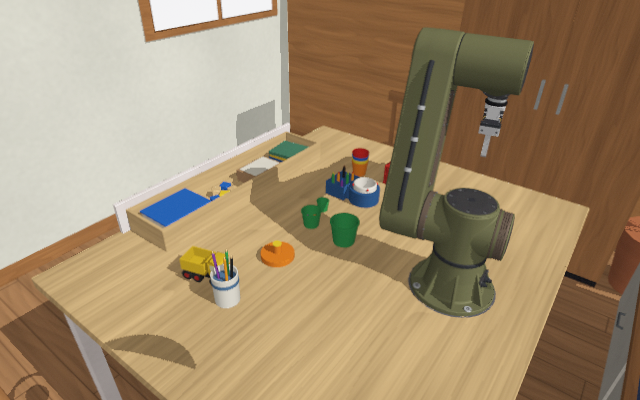

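The top view shows three green cups: large at (301,254), medium with beads at (305,200) and small at (343,193). The 65 mm high medium cup with beads in it matches the description. The caddy tub is at (398,226) with its tray towards world +x, and the cap is at (233,207). Next I fit positions and check the choice in a close crop.

```bash
cat >> h.py <<'E'
from scipy.optimize import least_squares
def circ(P,r=None):
    P=P[:,:2]; x0=[*np.median(P,0),r or 40]
    f=(lambda p:np.hypot(*(P-p[:2]).T)-(r or p[2]))
    q=least_squares(f,x0,loss='soft_l1',f_scale=2).x
    return q.round(1), np.abs(f(q)).mean().round(1), len(P)
def around(c,xy,R0,z0,z1):
    P,uv=cloud(c,np.ones(c['z_map'].shape,bool)); k=(np.hypot(*(P[:,:2]-xy).T)<R0)&(P[:,2]>z0)&(P[:,2]<z1)
    uv=uv[k]; return P[k], c['pixels'][uv[:,1],uv[:,0]].astype(int)
E
python3 - <<'E'
from h import *
print(R.from_euler('xyz',manip.read_state()['eef_rot']).as_matrix().round(2))
for n in('top','side'):
    c=manip.camera(n)
    P,C=around(c,[531,12],48,56,70); print(n,'cup rim',circ(P,34.5),circ(P),P.mean(0).round(1))
    P,C=around(c,[450,-240],75,70,84); w=C.min(1)>110; print('neck',circ(P[w],42.5),circ(P[w]),P[w].mean(0).round(1))
    P,C=around(c,[504,213],70,48,62); print('post',P.mean(0).round(1),circ(P),len(P))
    P,C=around(c,[504,213],75,14,25); print('disc',circ(P,),P.mean(0).round(1))
    P,C=around(c,[550,-250],75,75,105); 
    if len(P)>5: print('tray',cv2.minAreaRect(P[:,:2].astype(np.float32)),P.mean(0).round(1))
    if n=='top': save(c,'crop.png',(210,140,430,290),3.5)
E
```

```text
[[-0.    0.23 -0.97]
 [-0.   -0.97 -0.23]
 [-1.    0.    0.  ]]
top cup rim (array([525.7,   9.8,  34.5]), np.float64(1.4), 147) (array([525.7,   9.8,  33.7]), np.float64(1.3), 147) [526.8  10.8  61.2]
neck (array([ 464.3, -246.8,   42.5]), np.float64(1.3), 124) (array([ 464. , -246.9,   41.6]), np.float64(1.1), 124) [ 454.1 -249.9   75.6]
post [504.7 215.7  54.5] (array([504.6, 215.7,  10.4]), np.float64(2.9), 91) 91
disc (array([505.2, 217. ,  40.2]), np.float64(9.0), 1025) [504.3 215.3  19.7]
tray ((544.0833129882812, -245.67662048339844), (100.26502990722656, 115.17434692382812), 87.19110870361328) [ 553.1 -245.1   82.5]
side cup rim (array([520.6,  12.2,  34.5]), np.float64(2.4), 90) (array([520.6,  12.1,  33.7]), np.float64(2.3), 90) [522.3   9.   60. ]
neck (array([ 459.3, -246. ,   42.5]), np.float64(2.6), 87) (array([ 459.3, -246. ,   41.1]), np.float64(2.4), 87) [ 456.9 -245.4   74.2]
post [499.2 218.2  53.1] (array([499.4, 219. ,  11. ]), np.float64(3.0), 51) 51
disc (array([501.1, 216.2,  42. ]), np.float64(9.7), 498) [494.9 223.8  20.3]
tray ((540.9615478515625, -244.49261474609375), (105.56111145019531, 109.81450653076172), 83.08218383789062) [ 554.2 -242.8   81.9]
```

View pics/crop.png

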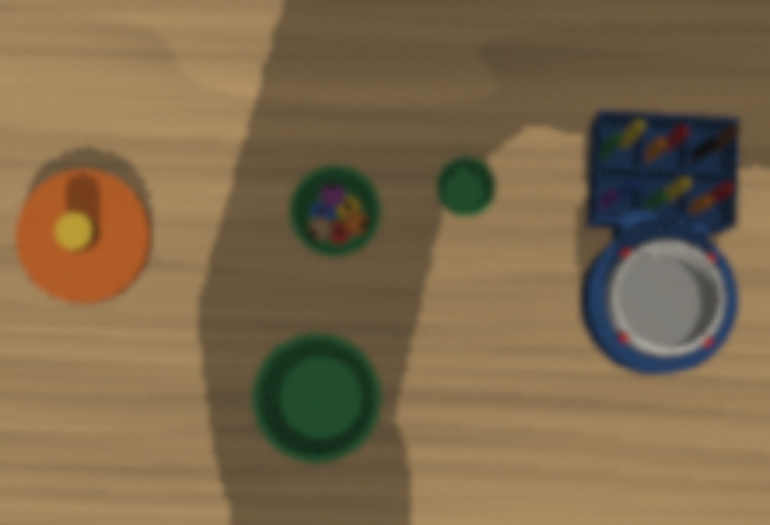

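The crop confirms it: the medium cup, centred at crop (336,210), has the coloured beads in it. The big and small cups are empty. The tub's neck is at crop (668,297) and the cap's post at (73,230). Estimated positions are cup (524,11), tub (463,-246.5) and cap (503,216.5). The tool stays pointing down with this interface, so I plan to grip the cup at its rolled edge and tip it by pushing its foot against the neck. First I move above the cup.

```bash
python3 -m handwheel '[[[0,0,0],0.116],[[0,0,0],0.116],[[0,-46,-40],0],[[0,-46,-40],0],[[0,-46,-40],0],[[0,-46,-40],0],[[0,-46,-40],0],[[0,-46,-40],0],[[0,-46,-40],0],[[0,-46,-40],0]]' 0 8; python3 -m handwheel '[[[0,-50,-22],0],[[0,-50,-22],0],[[0,-50,-22],0],[[0,-28,-11],0],[[15,0,0],0],[[15,0,0],0],[[0,0,0],0],[[0,0,0],0],[[0,0,0],0],[[0,0,0],0]]'
python3 - <<'E'
from h import *
s=manip.read_state();print(s['eef_pos'].round(1),R.from_euler('xyz',s['eef_rot']).as_matrix().round(3))
c=manip.camera('wrist');print(c['xyz'],c['orientation'])
P,C=around(c,[524,11],48,52,70); print(circ(P),P.mean(0).round(1)); save(c,'w1.png')
E
```

```text
clock: 2.35
eef_pos: [447.7, -165.2, 224.5]
eef_rot: [2.69, 1.57, -0.451]
wrist_force: [0.5, -0.5, -0.2]
finger_gap: 94.2
clock: 3.6
eef_pos: [523.5, 11.0, 194.6]
eef_rot: [3.086, 1.57, -0.055]
wrist_force: [-0.4, 0.4, -0.7]
finger_gap: 94.1
[523.5  11.  194.6] [[ 0.001  0.001 -1.   ]
 [-0.    -1.    -0.001]
 [-1.     0.    -0.001]]
[602.31109977  11.00455857 354.2320329 ] [-2.77527064e-01  2.15478739e-04 -1.57127879e+00]
(array([525.6,  10. ,  33.3]), np.float64(1.4), 1680) [521.8  10.1  59.9]
```

View pics/w1.png

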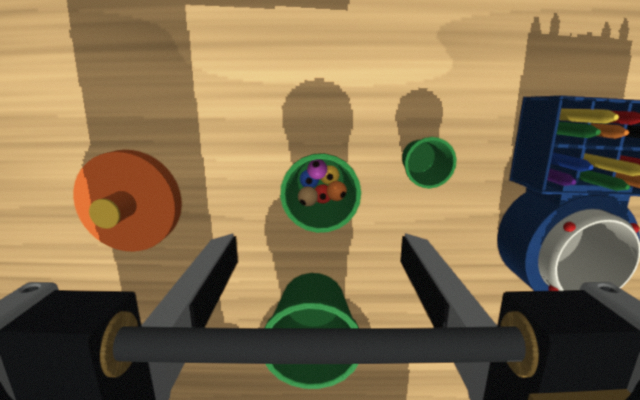

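The wrist view shows the bead cup at (320,192), midway between the open fingers, and its fit gives (525.5,10). I descend so the pads straddle the rolled edge, close, and lift.

```bash
python3 -m handwheel '[[[0,1,-2],0],[[30,0,0],0],[[30,0,0],0],[[30,0,0],0],[[25,0,0],0],[[15,0,0],0],[[7.5,0,0],0],[[0,0,0],0],[[0,0,0],0],[[0,0,0],0]]'; python3 -m handwheel '[[[0,0,0],0],[[0,0,0],0],[[0,0,0],0],[[0,0,0],0],[[0,0,0],0],[[0,0,0],0],[[0,0,0],0],[[-5,0,0],0],[[-10,0,0],0],[[-10,0,0],0]]' 255 8
python3 -m handwheel '[[[-20,0,0],0],[[-20,0,0],0],[[-20,0,0],0],[[-10,0,0],0],[[-5,0,0],0],[[0,0,0],0],[[0,0,0],0],[[0,0,0],0],[[0,0,0],0],[[0,0,0],0]]'
python3 - <<'E'
from h import *
c=manip.camera('wrist');save(c,'w2.png')
s=manip.camera('side');save(s,'s2.png',(240,150,460,290),3)
for th in('cup','cup_rim'):
  for r in manip.cut_out(th,'side')[:3]:
    P,_=cloud(s,r['region']);print(th,r['confidence'],r['centre'],P.min(0).round(),P.max(0).round(),np.median(P,0).round())
E
```

```text
clock: 4.9
eef_pos: [525.8, 10.1, 57.4]
eef_rot: [3.078, 1.57, -0.063]
wrist_force: [-0.1, 0.3, -1.2]
finger_gap: 93.6
clock: 6.15
eef_pos: [525.5, 10.3, 82.6]
eef_rot: [-2.627, 1.571, 0.515]
wrist_force: [-0.1, -0.1, -1.5]
finger_gap: 69.6
clock: 7.4
eef_pos: [525.4, 10.2, 156.6]
eef_rot: [-0.053, 1.571, 3.09]
wrist_force: [0.2, 0.3, -2.1]
finger_gap: 69.6
cup 0.93 [346.6, 230.6] [ 326. -139.   -4.] [495.  73.  88.] [373.  26.  57.]
cup 0.91 [311.0, 193.3] [ 485. -201.   -7.] [651.  56. 174.] [513.  17. 138.]
cup 0.52 [326.4, 204.6] [ 495. -171.   -6.] [606.   4. 114.] [542. -89.  25.]
cup_rim 0.92 [313.9, 191.3] [486. -24. 103.] [555.  52. 164.] [511.  22. 141.]
cup_rim 0.72 [344.6, 230.8] [ 326. -139.   -4.] [494.  73.  88.] [373.  27.  55.]
cup_rim 0.51 [322.5, 200.3] [ 493. -180.   -6.] [606.  15. 120.] [544. -89.  25.]
```

View pics/s2.png

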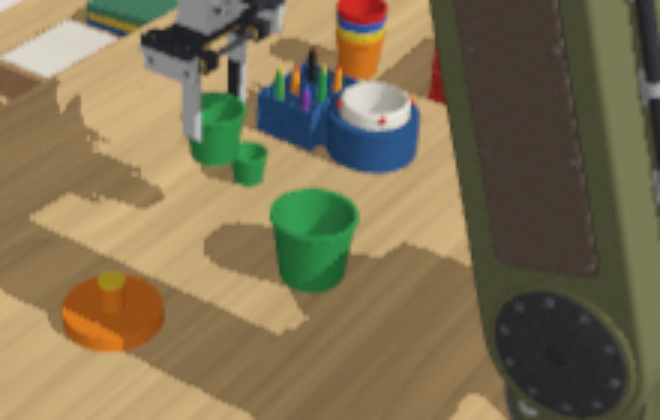

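The cup is held level and lifted, its foot about 99 mm up, with the beads inside. I move it to the robot side of the tub.

```bash
python3 -m handwheel '[[[0,20,12],0],[[0,32,20],0],[[0,34,21],0],[[0,34,21],0],[[0,34,21],0],[[0,34,21],0],[[0,34,20],0],[[0,22,13],0],[[0,13,7],0],[[0,0,0],0]]'
python3 - <<'E'
from h import *
c=manip.camera('wrist')
print(c['xyz'])
P,C=around(c,[463,-246.5],75,70,84); w=C.min(1)>110; print('neck',circ(P[w],42.5),circ(P[w]),P[w].mean(0).round(1))
c=manip.camera('top')
P,C=around(c,[463,-246.5],75,70,84); w=C.min(1)>110; print('neck',circ(P[w],42.5),circ(P[w]),P[w].mean(0).round(1))
E
```

```text
clock: 8.85
eef_pos: [369.6, -247.2, 156.8]
eef_rot: [2.784, 1.571, -0.358]
wrist_force: [-0.0, -0.9, -1.8]
finger_gap: 69.5
[ 448.43304975 -247.31725042  316.35344256]
neck (array([ 463.5, -249.4,   42.5]), np.float64(1.5), 1935) (array([ 464. , -249.4,   41.1]), np.float64(0.9), 1935) [ 470.9 -250.9   75.2]
neck (array([ 463.8, -247.4,   42.5]), np.float64(1.5), 39) (array([ 465. , -247.3,   40.7]), np.float64(0.6), 39) [ 479.8 -250.    76.1]
```

```bash
python3 -m handwheel '[[[12,1,0],0],[[13,0,0],0],[[11,0,0],0],[[0,0,-7],0],[[0,0,-7],0],[[0,0,-6],0],[[0,0,-6],0],[[0,0,-6],0],[[0,0,-6],0],[[0,0,-6],0]]'
python3 - <<'E'
from h import *
s=manip.camera('side');w=manip.camera('wrist')
a=cv2.resize(s['pixels'][130:240,300:440],None,fx=3,fy=3);b=cv2.resize(w['pixels'],(528,330))
cv2.imwrite('pics/p3.png',np.hstack([a[:, :270],b])[...,::-1])
E
```

```text
clock: 10.2
eef_pos: [414.1, -248.0, 120.9]
eef_rot: [2.274, 1.57, -0.867]
wrist_force: [-1.6, -0.2, 2.3]
finger_gap: 69.5
```

View pics/p3.png

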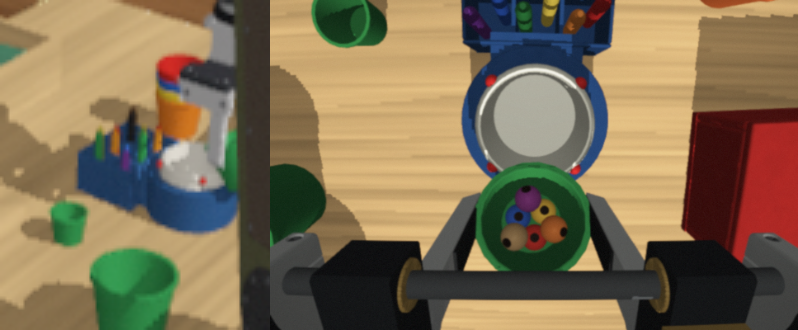

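The wrist view shows the cup at (533,215) against the neck with all beads still inside. The side view is blocked by the arm. I measure the cup's tilt from depth.

```bash
cat >> h.py <<'E'
def cuptilt():
    c=manip.camera('wrist'); st=manip.read_state(); p=st['eef_pos']
    P,uv=cloud(c,np.ones(c['z_map'].shape,bool)); C=c['pixels'][uv[:,1],uv[:,0]].astype(int)
    k=(np.hypot(*(P[:,:2]-p[:2]).T)<75)&(P[:,2]>25)&(C[:,1]>1.4*C[:,0])&(C[:,1]>1.3*C[:,2])
    m=np.zeros(c['z_map'].shape,np.uint8); m[uv[k,1],uv[k,0]]=1
    Q=P[k]; up=Q[Q[:,0]>np.percentile(Q[:,0],97)].mean(0); lo=Q[Q[:,0]<np.percentile(Q[:,0],3)].mean(0); hi=Q[Q[:,2]>np.percentile(Q[:,2],97)].mean(0)
    print('rim front',up.round(),'back',lo.round(),'highest',hi.round(),'tilt deg',np.degrees(np.arctan2(lo[2]-up[2],up[0]-lo[0])).round(),len(Q))
    return c
E
python3 - <<'E'
from h import *
cuptilt()
E
```

```text
rim front [ 444. -247.  110.] back [ 369. -249.   89.] highest [ 403. -243.  157.] tilt deg -16.0 11061
```

The rim runs from (444,110) to (403,157), so the cup is tilted about 49°. The tipping works and the lip is already over the tub. I continue.

```bash
python3 -m handwheel '[[[1,0,-5],0],[[1.5,0,-5],0],[[1.5,0,-5],0],[[1.5,0,-5],0],[[2,0,-5],0],[[2,0,-4],0],[[2,0,-4],0],[[2,0,-3],0],[[1.5,0,-2],0],[[0,0,0],0]]'
python3 - <<'E'
from h import *
c=cuptilt(); save(c,'w4.png')
E
```

```text
clock: 11.6
eef_pos: [451.8, -247.9, 105.7]
eef_rot: [-3.033, 1.571, 0.11]
wrist_force: [2.5, -2.7, 3.8]
finger_gap: 69.3
rim front [ 469. -239.  155.] back [ 392. -245.  128.] highest [ 465. -247.  178.] tilt deg -19.0 11390
```

View pics/w4.png

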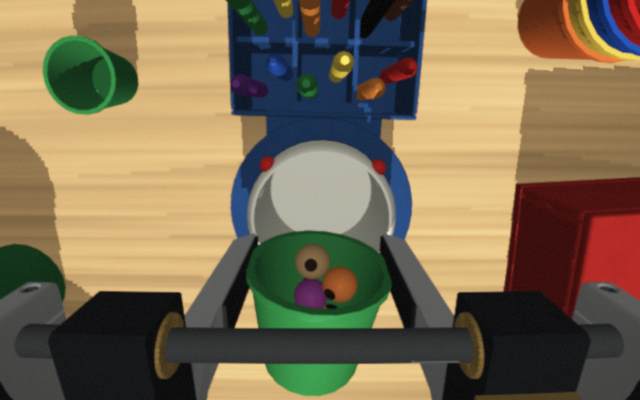

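```bash
python3 - <<'E'
from h import *
c=manip.camera('wrist')
for v in list(range(225,330,8))+[365,375,385]: print(v,c['pixels'][v,290],world(c,[[290,v]]).round()[0])
E
```

```text
225 [182 179 166] [ 435. -224.    3.]
233 [29 69 37] [ 458. -231.   80.]
241 [34 87 44] [ 455. -231.   84.]
249 [30 82 41] [ 449. -231.   83.]
257 [32 84 43] [ 444. -231.   84.]
265 [31 84 42] [ 439. -231.   84.]
273 [30 82 41] [ 434. -231.   83.]
281 [31 85 43] [ 429. -231.   84.]
289 [33 84 42] [ 423. -230.   84.]
297 [28 82 39] [ 417. -230.   83.]
305 [24 66 33] [ 451. -236.  143.]
313 [ 59 150  76] [ 448. -236.  144.]
321 [ 61 152  77] [ 442. -235.  141.]
329 [30 40 33] [ 479. -241.  197.]
365 [ 57 148  74] [ 410. -234.  132.]
375 [ 58 150  75] [ 404. -234.  132.]
385 [ 58 151  75] [ 395. -233.  129.]
```

The inner lower wall is level (z 84) and the tilt is about 83°, so the cup needs a little more. I lower the grip with the neck bearing behind the pivot.

```bash
python3 -m handwheel '[[[2,0,0],0],[[2,0,0],0],[[2,0,0],0],[[1,0,1],0],[[0,0,2],0],[[0,0,2],0],[[0,0,0],0],[[0,0,0],0],[[0,0,0],0],[[0,0,0],0]]'
python3 - <<'E'
from h import *
c=manip.camera('wrist')
for v in list(range(225,330,10)): print(v,c['pixels'][v,290],world(c,[[290,v]]).round()[0])
save(c,'w5.png')
E
```

```text
clock: 12.95
eef_pos: [447.6, -248.0, 99.6]
eef_rot: [2.895, 1.568, -0.246]
wrist_force: [6.8, -0.7, 8.2]
finger_gap: 69.4
225 [174 174 160] [ 434. -225.    5.]
235 [31 78 40] [ 455. -232.   80.]
245 [35 87 45] [ 449. -231.   81.]
255 [35 88 45] [ 444. -231.   82.]
265 [32 85 43] [ 437. -231.   82.]
275 [34 87 44] [ 431. -231.   82.]
285 [33 87 44] [ 424. -231.   82.]
295 [24 63 33] [ 453. -236.  140.]
305 [ 60 149  76] [ 450. -237.  142.]
315 [ 56 147  74] [ 443. -236.  139.]
325 [ 59 151  77] [ 438. -236.  138.]
```

View pics/w5.png

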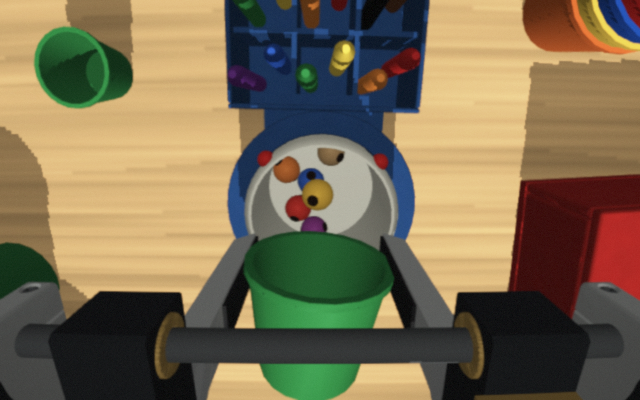

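All six beads lie in the tub, around (310,185), and the cup is empty with its mouth at (318,270). To right the cup I lift away with a light grip and let it swing as a pendulum.

```bash
python3 -m handwheel '[[[-5,0,0],0],[[-15,0,0],0],[[-60,0,0],0],[[-10,0,0],0],[[0,0,0],0],[[-50,0,0],0],[[0,0,0],0],[[0,0,0],0],[[0,0,0],0],[[0,0,0],0]]' - 3
cat >> h.py <<'E'
def rim():
    c=manip.camera('wrist'); p=manip.read_state()['eef_pos']
    P,uv=cloud(c,np.ones(c['z_map'].shape,bool)); C=c['pixels'][uv[:,1],uv[:,0]].astype(int)
    k=(abs(P[:,1]-p[1])<15)&(abs(P[:,0]-p[0])<75)&(abs(P[:,2]-p[2])<75)&(C[:,1]>1.4*C[:,0])&(C[:,1]>1.3*C[:,2])
    Q=P[k]-p
    for a in range(0,180,20): # silhouette extents along directions in x-z plane
        d=np.array([np.cos(np.radians(a)),0,np.sin(np.radians(a))]); t=Q@d
        print(a,Q[t.argmin()].round(),Q[t.argmax()].round())
    return c
E
python3 - <<'E'
from h import *
c=rim()
E
```

```text
clock: 14.25
eef_pos: [446.4, -247.8, 237.8]
eef_rot: [-0.574, 1.569, 2.569]
wrist_force: [0.4, 0.8, -0.3]
finger_gap: 68.6
0 [-31.  -3. -43.] [41. -2.  1.]
20 [-31.  -2. -44.] [41. -2.  1.]
40 [-31.  -2. -44.] [41. -2.  1.]
60 [-28.   9. -47.] [40. -7.  2.]
80 [ 12.   4. -55.] [-24. -13.  16.]
100 [ 16.  -2. -55.] [-27. -10.  16.]
120 [ 16.  -2. -55.] [-27. -10.  16.]
140 [ 16.  -2. -55.] [-27. -10.  16.]
160 [40. -3. -1.] [-29.   9.  14.]
```

The cup swung nearly upright, with about 13° of residual tilt. I set it down on the clear area near (420,-110).

```bash
python3 -m handwheel '[[[0,-20,4],0],[[10,-30,6],0],[[20,-30,6],0],[[25,-30,6],0],[[25,-28,4],0],[[25,0,0],0],[[25,0,0],0],[[20,0,0],0],[[15,0,0],0],[[0,0,0],0]]'; python3 -m handwheel '[[[5,0,0],0],[[3,0,0],0],[[3,0,0],0],[[2,0,0],0],[[2,0,0],0],[[1,0,0],0],[[0,0,0],0],[[0,0,0],0],[[0,0,0],0],[[0,0,0],0]]'
python3 - <<'E'
from h import *
rim()
E
```

```text
clock: 15.55
eef_pos: [420.0, -109.4, 73.2]
eef_rot: [-0.378, 1.569, 2.765]
wrist_force: [0.8, 1.1, -1.0]
finger_gap: 68.5
clock: 16.8
eef_pos: [420.6, -109.9, 57.8]
eef_rot: [2.558, 1.571, -0.582]
wrist_force: [-0.0, -0.3, -1.0]
finger_gap: 69.0
0 [-31.  -1. -39.] [41. -0.  2.]
20 [-30.   5. -45.] [41. -0.  2.]
40 [-30.   5. -45.] [41. -0.  2.]
60 [-30.   5. -45.] [41. -0.  2.]
80 [  9.   7. -54.] [-26.  -8.  17.]
100 [ 15.   6. -55.] [-26.  -8.  17.]
120 [ 15.   6. -55.] [-27.  -9.  16.]
140 [ 17.  -1. -54.] [-27.  -9.  16.]
160 [41.  3. -0.] [-29.  10.  14.]
```

```bash
python3 -m handwheel '[[[2,0,0],0],[[2,0,0],0],[[1.5,0,0],0],[[1.5,0,0],0],[[1,0,0],0],[[0,0,0],0],[[0,0,0],0],[[0,0,0],0],[[0,0,0],0],[[0,0,0],0]]'
python3 - <<'E'
from h import *
rim()
E
```

```text
clock: 18.1
eef_pos: [420.5, -109.9, 49.7]
eef_rot: [0.029, 1.571, -3.112]
wrist_force: [-0.4, -0.5, 2.9]
finger_gap: 68.8
0 [-32.  -1. -33.] [39. -1. 10.]
20 [-31.  -0. -39.] [39. -1. 10.]
40 [-31.  -0. -39.] [39. -1. 10.]
60 [-31.  -0. -39.] [38. -4. 11.]
80 [  9.  10. -48.] [ 35. -12.  11.]
100 [ 16.   1. -47.] [-24. -15.  21.]
120 [ 16.   1. -47.] [-24. -15.  21.]
140 [ 16.   1. -47.] [-24. -15.  21.]
160 [38.  1.  6.] [-30.  -2.  13.]
```

```bash
python3 -m handwheel '[[[0,0,0],0],[[0,0,0],0],[[0,0,0],0],[[0,0,0],0],[[0,0,0],0],[[0,0,0],0],[[-10,0,0],0],[[-40,0,0],0],[[-50,0,0],0],[[-60,0,0],0]]' 0
python3 - <<'E'
from h import *
c=manip.camera('wrist')
P,C=around(c,[421,-110],60,54,72); k=C[:,1]>1.3*C[:,0]; P=P[k]; print(circ(P),P.mean(0).round(1))
A=np.c_[P[:,:2],np.ones(len(P))]; print('z slope',np.linalg.lstsq(A,P[:,2],rcond=None)[0].round(3))
P,C=around(c,[463.5,-248],38,-5,75); k=(C.max(1)-C.min(1))>60; print('beads',len(P[k]),P[k].max(0).round())
c=manip.camera('top')
P,C=around(c,[503,216.5],75,48,62); print('post',P.mean(0).round(1),len(P))
P,C=around(c,[503,216.5],75,14,25); Q=P[:,:2]; print('disc rect',((Q.max(0)+Q.min(0))/2).round(1),cv2.minEnclosingCircle(Q.astype(np.float32)))
E
```

```text
clock: 19.4
eef_pos: [419.9, -109.7, 211.7]
eef_rot: [-0.299, 1.57, 2.844]
wrist_force: [0.4, -0.6, 0.8]
finger_gap: 93.9
(array([ 413. , -111.1,   33.3]), np.float64(1.3), 1308) [ 410.2 -112.2   60.3]
z slope [2.2000e-02 0.0000e+00 5.1339e+01]
beads 336 [ 498. -229.   25.]
post [504.9 215.9  54.5] 89
disc rect [505.5 215.9] ((505.3972473144531, 216.15655517578125), 54.920509338378906)
```

The cup stands upright at (413,-111) with its rim level, and the beads are in the tub below z 25. Next I go to the cap.

```bash
python3 -m handwheel '[[[0,-30,-8],0],[[0,-46,-12],0],[[0,-46,-12],0],[[0,-46,-12],0],[[0,-46,-12],0],[[0,-46,-12],0],[[0,-46,-12],0],[[15,-20,-5],0],[[15,0,0],0],[[0,0,0],0]]'
python3 - <<'E'
from h import *
print(manip.read_state()['eef_pos'].round(1))
c=manip.camera('wrist')
P,C=around(c,[505,216],75,50,60); k=(C[:,0]>100)&(C[:,2]<90);print('post',P[k].mean(0).round(1),circ(P[k]),((P[k].max(0)+P[k].min(0))/2).round(1))
P,C=around(c,[505,216],75,14,25); print(cv2.minEnclosingCircle(P[:,:2].astype(np.float32)),circ(P))
E
```

```text
clock: 20.75
eef_pos: [504.6, 215.3, 178.5]
eef_rot: [0.381, 1.568, -2.76]
wrist_force: [-0.1, -0.6, -0.3]
finger_gap: 94.2
[504.6 215.3 178.5]
post [504.  216.   53.7] (array([503.9, 216.1,  10.2]), np.float64(2.9), 857) [503.6 215.9  53.1]
((503.3985900878906, 215.95074462890625), 54.71018981933594) (array([502.5, 216.2,  40.4]), np.float64(8.8), 8592)
```

```bash
python3 -m handwheel '[[[10,-0.7,0.8],0],[[30,0,0],0],[[30,0,0],0],[[30,0,0],0],[[20,0,0],0],[[10,0,0],0],[[5.5,0,0],0],[[0,0,0],0],[[0,0,0],0],[[0,0,0],0]]'; python3 -m handwheel '[[[0,0,0],0],[[0,0,0],0],[[0,0,0],0],[[0,0,0],0],[[0,0,0],0],[[0,0,0],0],[[0,0,0],0],[[0,0,0],0],[[0,0,0],0],[[0,0,0],0]]' 255 50
python3 -m handwheel '[[[-10,0,0],0],[[-20,0,0],0],[[-30,0,0],0],[[-30,0,0],0],[[-30,0,0],0],[[-20,0,0],0],[[-10,0,0],0],[[0,0,0],0],[[0,0,0],0],[[0,0,0],0]]'
python3 - <<'E'
from h import *
s=manip.read_state();p=s['eef_pos'];print(p,s['wrist_force'])
c=manip.camera('wrist')
P,C=around(c,p[:2],75,p[2]-30,p[2]-10); k=(C[:,0]>150)&(C[:,2]<90);P=P[k];print(cv2.minEnclosingCircle(P[:,:2].astype(np.float32)),P.mean(0).round(1))
A=np.c_[P[:,:2]-p[:2],np.ones(len(P))]; print('slope',np.linalg.lstsq(A,P[:,2],rcond=None)[0].round(3))
E
```

```text
clock: 22.05
eef_pos: [504.7, 217.0, 44.7]
eef_rot: [-2.79, 1.57, 0.353]
wrist_force: [0.1, 1.3, -0.5]
finger_gap: 94.4
clock: 23.3
eef_pos: [504.5, 216.8, 44.3]
eef_rot: [2.237, 1.571, -0.904]
wrist_force: [0.1, -0.2, -0.1]
finger_gap: 27.7
clock: 24.55
eef_pos: [504.3, 216.8, 193.5]
eef_rot: [0.321, 1.569, -2.82]
wrist_force: [-1.1, -0.2, -1.7]
finger_gap: 27.3
[504.25343634 216.7553342  193.48316175] [-1.12553299 -0.15868799 -1.72956765]
((503.5827331542969, 216.767333984375), 54.50347900390625) [524.6 216.8 168.5]
slope [-3.00000e-03 -0.00000e+00  1.68513e+02]
```

The cap is held level, with its axis at the TCP within 1 mm. I carry it to just short of the tub and measure the neck once more from close by.

```bash
python3 -m handwheel '[[[0,25,6],0],[[0,45,11],0],[[0,48,12],0],[[0,48,12],0],[[0,48,12],0],[[0,48,12],0],[[0,48,12],0],[[0,48,12],0],[[0,45,11],0],[[0,35,8],0]]'; python3 -m handwheel '[[[0,20,5],0],[[0,7,2],0],[[0,0,0],0],[[0,0,0],0],[[0,0,0],0],[[0,0,0],0],[[0,0,0],0],[[0,0,0],0],[[0,0,0],0],[[0,0,0],0]]'
python3 - <<'E'
from h import *
print(manip.read_state()['eef_pos'].round(1))
c=manip.camera('wrist');print(c['xyz'])
P,C=around(c,[463.5,-248],70,71,82); w=(C.min(1)>100)&(C.max(1)-C.min(1)<50); P=P[w];print('neck',circ(P),circ(P,42),((P.max(0)+P.min(0))/2).round(1),P.mean(0).round(1),cv2.minEnclosingCircle(P[:,:2].astype(np.float32)))
P,C=around(c,[463.5,-248],75,52,64); k=(C[:,2]>1.4*C[:,0]);P=P[k];print('deck',cv2.minEnclosingCircle(P[:,:2].astype(np.float32)),circ(P))
P,C=around(c,[463.5,-248],60,63,78); k=(C[:,0]>2*C[:,1])&(C[:,0]>120);P=P[k];print('tabs',len(P))
if len(P)>8:
    _,l,m=cv2.kmeans(P[:,:2].astype(np.float32),4,None,(3,50,.1),5,cv2.KMEANS_PP_CENTERS);print(m.round(1),m.mean(0).round(1))
save(c,'w6.png')
E
```

```text
clock: 25.85
eef_pos: [396.1, -222.9, 194.1]
eef_rot: [-0.338, 1.571, 2.804]
wrist_force: [0.3, 0.2, -0.7]
finger_gap: 27.1
clock: 27.1
eef_pos: [389.8, -248.2, 194.2]
eef_rot: [-1.383, 1.571, 1.76]
wrist_force: [-0.9, -0.6, -0.6]
finger_gap: 27.1
[ 389.8 -248.2  194.2]
[ 468.7146716  -248.24462304  353.83096925]
neck (array([ 464.3, -249.2,   41.4]), np.float64(1.1), 1398) (array([ 463.9, -249.1,   42. ]), np.float64(1.2), 1398) [ 469.4 -249.5   74.7] [ 476.4 -249.8   74.9] ((464.18109130859375, -249.50892639160156), 44.4088020324707)
deck ((474.4065246582031, -248.3289794921875), 66.5442886352539) (array([ 468.5, -249.2,   53.9]), np.float64(4.8), 5364)
tabs 175
[[ 433.3 -216. ]
 [ 430.5 -280.9]
 [ 497.4 -218.2]
 [ 495.8 -281.8]] [ 464.2 -249.2]
```

View pics/w6.png

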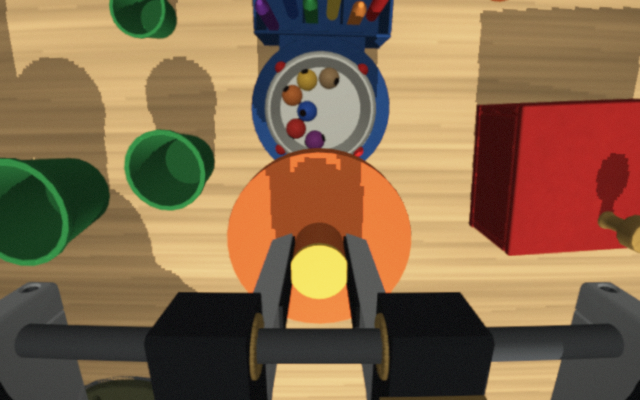

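Six beads are visible in the tub, around (310,105), and the empty cup stands upright at (170,168). The neck fit and the mean of the red tabs agree on (464.2,-249.2). I move over it and lower to just above the rim.

```bash
python3 -m handwheel '[[[0,0.8,-15],0],[[0,0,-25],0],[[0,0,-25],0],[[0,0,-10],0],[[10,0,0],0],[[20,0,0],0],[[20,0,0],0],[[12,0,0],0],[[6,0,0],0],[[0,0,0],0]]'
python3 -m handwheel '[[[2,0,0],0],[[2,0,0],0],[[1,0,0],0],[[1,0,0],0],[[0,0,0],0],[[0,0,0],0],[[0,0,0],0],[[0,0,0],0],[[0,0,0],0],[[0,0,0],0]]' - 60
python3 - <<'E'
from h import *
s=manip.read_state();p=s['eef_pos'];print(p.round(1),s['wrist_force'].round(1),s['moment'].round(2))
c=manip.camera('wrist')
P,C=around(c,p[:2],75,p[2]-35,p[2]-15); k=(C[:,0]>150)&(C[:,2]<90);P=P[k];print(cv2.minEnclosingCircle(P[:,:2].astype(np.float32)),P.mean(0).round(1))
A=np.c_[P[:,:2]-p[:2],np.ones(len(P))]; print('slope',np.linalg.lstsq(A,P[:,2],rcond=None)[0].round(3))
E
```

```text
clock: 28.4
eef_pos: [464.8, -249.0, 126.2]
eef_rot: [-0.63, 1.571, 2.512]
wrist_force: [-0.2, 1.3, -0.8]
finger_gap: 27.3
clock: 29.65
eef_pos: [464.8, -249.0, 120.3]
eef_rot: [2.812, 1.571, -0.329]
wrist_force: [-0.0, 0.3, -1.1]
finger_gap: 27.0
[ 464.8 -249.   120.3] [-0.   0.3 -1.1] [ 0.08  0.04 -0.02]
((464.3671875, -248.7679901123047), 54.2696647644043) [ 477.8 -248.9   95.3]
slope [-2.0000e-03  0.0000e+00  9.5297e+01]
```

```bash
python3 -m handwheel '[[[1,0,0],0],[[1,0,0],0],[[1,0,0],0],[[0.5,0,0],0],[[0.5,0,0],0],[[0,0,0],0],[[0,0,0],0],[[0,0,0],0],[[0,0,0],0],[[0,0,0],0]]'; python3 -m handwheel '[[[1,0,0],0],[[1,0,0],0],[[1,0,0],0],[[1,0,0],0],[[0,0,0],0],[[0,0,0],0],[[0,0,0],0],[[0,0,0],0],[[0,0,0],0],[[0,0,0],0]]'
```

```text
clock: 30.95
eef_pos: [465.4, -249.4, 117.4]
eef_rot: [2.554, 1.569, -0.587]
wrist_force: [0.1, -0.1, 10.0]
finger_gap: 27.2
clock: 32.2
eef_pos: [464.8, -249.1, 112.4]
eef_rot: [1.577, 1.571, -1.564]
wrist_force: [-1.3, -2.0, -7.9]
finger_gap: 27.0
```

The force rose to 10 N and then dropped below zero at origin height 67 mm, which is the click. I press on home.

```bash
python3 -m handwheel '[[[1,0,0],0],[[1,0,0],0],[[1,0,0],0],[[1,0,0],0],[[1,0,0],0],[[1,0,0],0],[[0.5,0,0],0],[[0,0,0],0],[[0,0,0],0],[[0,0,0],0]]'; python3 -m handwheel '[[[1,0,0],0],[[0.5,0,0],0],[[0.5,0,0],0],[[0,0,0],0],[[0,0,0],0],[[0,0,0],0],[[0,0,0],0],[[0,0,0],0],[[0,0,0],0],[[0,0,0],0]]'
```

```text
clock: 33.45
eef_pos: [464.9, -249.0, 105.8]
eef_rot: [2.423, 1.571, -0.718]
wrist_force: [-0.0, -0.2, -1.2]
finger_gap: 27.2
clock: 34.7
eef_pos: [465.0, -249.1, 105.0]
eef_rot: [2.603, 1.57, -0.538]
wrist_force: [-6.2, 2.9, 14.4]
finger_gap: 27.3
```

```bash
python3 -m handwheel '[[[0.5,0,0],0],[[0.5,0,0],0],[[0,0,0],0],[[0,0,0],0],[[0,0,0],0],[[0,0,0],0],[[0,0,0],0],[[0,0,0],0],[[0,0,0],0],[[0,0,0],0]]'
python3 - <<'E'
from h import *
c=manip.camera('wrist'); s=manip.read_state();p=s['eef_pos'];print(p.round(1),s['wrist_force'].round(1),s['moment'].round(2))
P,C=around(c,p[:2],75,70,90); k=(C[:,0]>150)&(C[:,2]<90);P=P[k];print(cv2.minEnclosingCircle(P[:,:2].astype(np.float32)),P.mean(0).round(1))
A=np.c_[P[:,:2]-p[:2],np.ones(len(P))]; print('slope',np.linalg.lstsq(A,P[:,2],rcond=None)[0].round(3))
P,C=around(c,[413,-111],60,54,72); k=C[:,1]>1.3*C[:,0]; P=P[k]; print('cup',circ(P),P.mean(0).round(1)); A=np.c_[P[:,:2],np.ones(len(P))]; print(np.linalg.lstsq(A,P[:,2],rcond=None)[0].round(3))
save(c,'w7.png')
E
```

```text
clock: 35.95
eef_pos: [465.1, -249.1, 104.9]
eef_rot: [2.606, 1.57, -0.535]
wrist_force: [-10.2, 6.3, 24.2]
finger_gap: 27.1
[ 465.1 -249.1  104.9] [-10.5   5.9  25.9] [ 1.3   1.96 -0.06]
((474.55224609375, -252.32284545898438), 64.99754333496094) [ 477.8 -249.    80. ]
slope [-3.0000e-03  1.0000e-03  8.0026e+01]
cup (array([ 413.7, -112.5,   33.4]), np.float64(1.3), 1837) [ 425.4 -104.3   59.9]
[ 4.1000e-02 -8.0000e-03  4.1433e+01]
```

View pics/w7.png

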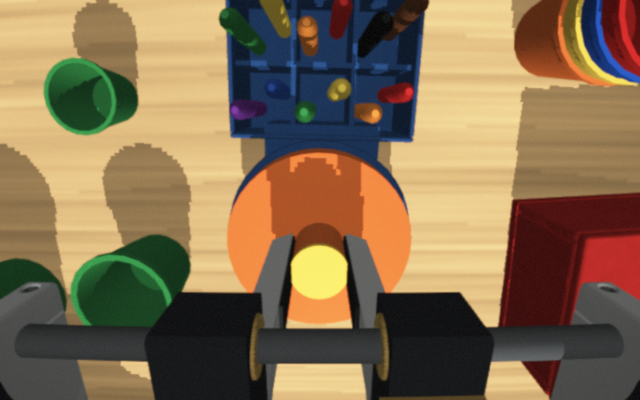

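The cap's roof is flush at z 80, so its origin is about 60 to 61 mm up. It is level within 0.003 rad and pressed with about 25 N. The cup at (130,290) stands upright and free. I hand in.

```bash
python3 -c "
from cell import manip
print(manip.sign_off()); s=manip.read_state(); print(s['clock'],s['eef_pos'].round(1),s['wrist_force'].round(1))"
```

```text
the job is handed in; nothing more can be done
None
the job is handed in; nothing more can be done
```

I handed the job in at about 36 s of the 72 s allowed, with the arm still pressing the cap down. The hand-in reports no verdict, so what follows rests on my own last checks.

- **Pour:** The tool could only point down, so I gripped the middle-sized cup at its rim. I tipped it over the neck by pushing its foot against the tub. All six beads were counted inside the tub before the cap went on.
- **Cup:** With a lighter grip it swung back almost upright. I set it down near (413, -112), and it levelled when released. My last rim fits put it 1 to 2° off level, within the 0.12 rad limit.
- **Cap:** The force rose to about 10 N and then fell away at a cap height of about 67 mm, which was the click. I pressed on until the cap bore on the rim. The last check put it at about 60 mm (61 expected, 57 to 62.5 allowed) and level within 0.003 rad.
- **Press:** At hand-in the push was about 25 N downward, with about 12 N of sideways force as well.
- **Disagreement:** The final circle fit of the cap roof (centre off by 10 mm, radius 65 mm) took in part of the caddy, so I ignored it. The fit just before pressing had the cap axis within about 1 mm of the measured neck centre.
- **Bystanders:** I saw no contact with the truck, pencil cup, cup stack or puzzle box, but I did not re-measure their positions at the end.

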